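Snap the loose foot onto the upturned fondue stand

TASK

The fondue burner stand is lying upside down on the red trivet and one of its three legs has lost its foot. Pick up the loose black foot from the shelf, set it upright, mouth down, on the end of the bare leg and press it straight down until it clicks over the catches, then keep pressing: finish while you are still holding it down firmly against the leg's shoulder, about as hard as a thumb would (more than 5 N), and do not let go. Leave everything else on the shelf where it is.

Things in the scene. Friction and masses are not known exactly. Their poses are not given: they have to be found in the camera images.
- foot: loose black hard-silicone foot, a round cap 30 mm across, 30 mm high, about 30 g, standing mouth down on the shelf; origin at the centre of its mouth (underside), z up through its closed flat top. Inside, from the mouth up: a flare from 20 to 16 mm bore over 3 mm, a lip of 16 mm bore to 6 mm, a wider groove to 13 mm, 16 mm bore to 24 mm, closed top.
- seat: the bare leg's shoulder: steel ring 25 mm across, 108 mm over the shelf; origin at the centre of its top face, z up along the leg's axis. Fully home, the foot's mouth rests on this face: both origins coincide and the foot's top is 138 mm over the shelf. There the foot lands hard.
- plug_tip (a point): centre of the top of the bare leg's upright steel plug: 22 mm above the shoulder, 14 mm across, its top 5 mm tapered to 8 mm. Three sprung catches stick out 2.5 mm round it, 9.5 mm above the shoulder. They stop the foot with its mouth about 9 mm above the shoulder; roughly 12 N pushes it over them, at 8 mm, then the force drops and the foot is drawn on as they click into its groove.
- stand: stainless burner stand, upside down on the red trivet (196 mm across, 8 mm thick); it does not shift when pressed. Origin at the centre of its underside. Three legs rise from a 140 mm wire ring, their upright ends 78 mm from its axis, 120 degrees apart. The bare leg lies along the stand's x axis; the others carry feet like the loose one, tops 138 mm over the shelf.
- pot_big: black cast-iron fondue pot, 176 mm across, 85 mm high, with a side handle; origin at the centre of its underside. Bystander.
- pot_small: smaller black cast-iron fondue pot nested in the big one, 140 mm across, its rim 111 mm over the shelf; origin at the centre of its underside. Bystander.
- warmer: white ceramic tealight warmer, an open round bowl 90 mm across and 62 mm high; origin at the centre of its underside. Bystander.
- burner: stainless paste burner, a closed round can 72 mm across and 46 mm high with a short flat tab; origin at the centre of its underside. Bystander.
- tealight: tealight in an aluminium cup, 38 mm across and 15 mm high; origin at the centre of its underside. Bystander.
- fork_holder: clear acrylic fork holder with six fondue forks standing in it, 110 mm across, 248 mm high; origin at the centre of its underside. Bystander.
- fork: fondue fork lying on the far side of the stand, 235 mm long; origin under its middle. Bystander.

How it is judged (in metres and radians):
On the way, in this order (a step that is already met when the one before it is completed fails the run):
1. the foot is set upright, mouth down, over the plug of the bare leg and not yet snapped on (within 4 mm of its axis, within 0.15 rad of upright, mouth 5 to 21 mm above the shoulder) (z of foot in the frame of seat between 0.005 and 0.021 m and horizontal distance between foot and seat below 0.004 m and angle between foot's own z axis and vertical below 0.15 rad), for 0.1 s.
2. the foot has clicked over the catches and its mouth is on the shoulder (z of foot in the frame of seat between -0.003 and 0.0025 m and horizontal distance between foot and seat below 0.003 m and angle between foot's own z axis and vertical below 0.12 rad), for 0.1 s.
At the end, for the whole second after the job is handed in: The foot is snapped fully home on the bare leg (mouth within 2.5 mm of the shoulder, within 3 mm of its axis, within 0.12 rad of upright) and the fingers are still on it, pressing it against the shoulder with more than 5 N through the last second (all of step 2 and contact force between foot and seat above 5 N and contact force between the fingers and foot above 3 N and linear speed of foot below 0.02 m/s); the arm keeps its last pose, push and grip.
It fails at once if a bystander (pots, warmer, burner, tealight, fork holder or lying fork) is moved by more than 25 mm (distance of any of pot_big, pot_small, warmer, burner, tealight, fork_holder, fork from where it was at the start of the episode above 0.025 m).
It also fails if it takes over 48 s, if anything falls off the work surface, if the arm or the gripper's body presses on something with over 40 N, if the wrist force passes 120 N, or if a joint passes its speed limit or range.

ROBOT

A 7-joint arm with a two-finger parallel gripper is mounted at the origin on the work surface. World frame = base frame: x ahead of the robot, y to its left, z up, the work surface at z = 0. Lengths are in mm, angles in rad, forces in N, time in s.
With the tool pointing down it reaches from about 400 to 850 mm from the base axis. Payload 10.4 kg.
Tool frame: the origin (TCP) lies midway between the tips of the shut fingers; the grasp point (between the pads) lies 19 mm behind it; z points along the fingers, y is the line along which they close (so a half turn about z gives the same grasp; the last joint's range is limited). The gripper opens to 87 mm and grips with 3 to 60 N. Pads are 19 mm wide; open, the fingers measure 117 mm over their backs; the gripper's body (75 mm by 190 mm) begins 51 mm behind the grasp point.
Start: joints at [1.154, 0.332, -0.065, 1.46, 0.022, 1.35, -0.088], TCP at [239.836, -577.175, 222.576] pointing down, gripper open.
Joint ranges: [-2.6, 2.6], [-0.5, 2.12], [-1.47, 1.34], [0.16, 2.42], [-1.27, 4.41], [0.06, 2.06], [-2.6, 2.6]. Speed limits (rad/s): [2.22, 2.22, 2.79, 2.79, 3.14, 3.14, 3.14].

INTERFACE

Orientations are given as a unit quaternion [w, x, y, z].
In Python, from rig import bot gives the robot as it stands.
- The arm moves only by the tool play_rows, never from a script. Its argument "targets" is a list that holds one entry, the list of rows, each a list of 4 numbers: the shift along the tool's x, y, z in m, then the turn about the tool's z in rad. In form: [[[tx, ty, tz, roll], ...]]. A call has 1 to 10 rows; each row shifts and turns the commanded pose from where the row before left it, along the tool's axes as they then stand; what a row does not reach is not made up. A row lasts 1/10 s, in which the tool goes at most 50 mm and 8.59 degrees, less where a joint would pass 70% of its speed; a pose out of reach is approached as far as the arm can. A call is refused whole if a number of a shift passes 0.05 or a number of a turn 0.15, either way. A call with a gripper value outside its range is refused whole. "grip" is the finger opening in m, from 0 to 0.087, set as the call begins (left out, the last holds). The fingers move at their own pace and stop on an object; "grip_force" is the grip in N (left out, the last holds). Time passes only in rows, so rows that do not move let the fingers close. It gives the time, the measured TCP pose, the force, the opening and the grip force at its end, in the units of the state.
- bot.observe(): the state, without advancing time (a new reading comes with each control period).
- bot.snapshot(name): name is "side" or "top"; returns (picture, depth): 420x560x3 uint8, red, green, blue; 420x560 float32, mm along the optical axis (not along the pixel's ray), 0 where there is no reading.
- bot.camera_params(name): a dict with "vfov" (degrees; the focal length in pixels is half the picture's height over the tangent of half this angle, whatever the lens; pixels are square), "cx", "cy" (the principal point, pixels), "k1" (the pictures are not rectified: a ray, as slopes to the right and down, at radius r is drawn at 1 + k1 r^2 times it, then the intrinsics apply), "camera_from_world" (4x4, takes a point from world to camera coordinates). Camera axes: x right, y up, looking along -z (the intrinsics and any distortion apply to the point x, -y, -z); pixel columns grow to the right and rows downward; lengths in mm; the calibration is good to about 2 mm. A picture is of the moment at which its call begins. camera_params takes no time and is no camera call.
- bot.finish_job(): hands the job in; it is judged then, once.
The state is a dict: "time": time; "joints": joint angles; "dq": joint speeds; "joint_torque": joint torques, N m; "tool_pos": TCP position; "tcp_rot": TCP orientation; "ft_force": force on the tool from outside, world axes, zero at the start; "ft_torque": the same for the moment, N m; "gripper_width": finger opening in mm; "finger_force": force on a finger pad.
Only numpy, scipy, OpenCV 4.12 (cv2) and the standard library are available. Lean on these libraries where they do the work, as an engineer would, in place of code of your own. Each camera call takes 0.05 s, during which the arm holds its last target. There are 200 camera calls.

## Working session

There is one attempt and no reset: what is moved stays moved. The work goes in short steps, Python scripts to look and compute and a tool call to move; the robot and the scene stay as the last step left them, time stands still between calls to the robot, and variables do not carry over. Pictures are saved under pics/ and viewed, at most 10 in all, crops included, and the job is handed in when it is done.

Besides the shell and the picture viewer there is one more tool, called after "Request:" in YAML: its name, and indented under it one key for each argument. play_rows: Moves the arm, as the interface text tells. Its arguments: {"type":"object","properties":{"targets":{"type":"array","items":{"type":"array","items":{"type":"array","items":{"type":"number"}}}},"grip":{"type":"number"},"grip_force":{"type":"number"}},"required":["targets"]}

```bash
mkdir -p pics
cat > h.py <<'E'
import numpy as np, cv2
from rig import bot
def snap(n,f=None):
    im,d=bot.snapshot(n)
    np.savez('%s.npz'%n,im=im,d=d)
    if f: cv2.imwrite('pics/'+f,im[:,:,::-1])
    return im,d
def cloud(n,uv,depth=None,z=None):
    "pixels -> world, with depth (mm) or on plane z"
    p=bot.camera_params(n); f=210/np.tan(np.radians(p['vfov'])/2)
    uv=np.atleast_2d(np.asarray(uv,float))
    K=np.array([[f,0,p['cx']],[0,f,p['cy']],[0,0,1]])
    s=cv2.undistortPoints(uv.reshape(-1,1,2),K,np.array([p['k1'],0,0,0.])).reshape(-1,2)
    T=np.linalg.inv(np.array(p['camera_from_world']))
    r=np.c_[s[:,0],-s[:,1],-np.ones(len(s))]@T[:3,:3].T
    o=T[:3,3]
    t=np.asarray(depth,float) if depth is not None else (z-o[2])/r[:,2]
    return o+r*np.reshape(t,(-1,1))
E
python3 - <<'E'
from h import *
for n in('top','side'):
    im,d=snap(n,n+'0.png'); p=bot.camera_params(n); print(n,p['vfov'],p['k1'],np.linalg.inv(np.array(p['camera_from_world']))[:3,3].round())
print(bot.observe())
E
```

```text
top 47.76436814634345 0.011227030645635783 [ 416.    9. 1428.]
side 48.51326520999476 -0.16013569479600065 [ 372. -865. 1047.]
{'time': 0.1, 'joints': array([ 1.15442308,  0.33280343, -0.06470058,  1.46088982,  0.02157172,
        1.34987623, -0.08851908]), 'dq': array([ 1.70241607e-03, -1.06565520e-03,  2.76312492e-04, -9.55494744e-04,
       -1.01438480e-04, -1.68272858e-05, -3.17159023e-04]), 'joint_torque': array([ 1.42287652e-03, -6.24538779e+01,  2.47181085e-02, -3.90719318e+01,
       -6.14155596e-02,  3.64386232e-02,  4.56306429e-05]), 'tool_pos': array([ 239.66683383, -576.83736984,  221.82124897]), 'tcp_rot': array([-6.25868848e-04,  9.80680632e-01,  1.95614640e-01, -1.40485070e-04]), 'ft_force': array([ 0.1789727 , -0.61176272, -0.44114697]), 'ft_torque': array([-0.04195872,  0.00386254, -0.00252863]), 'finger_force': 0.0, 'gripper_width': 86.9742097091898}
```

View pics/top0.png

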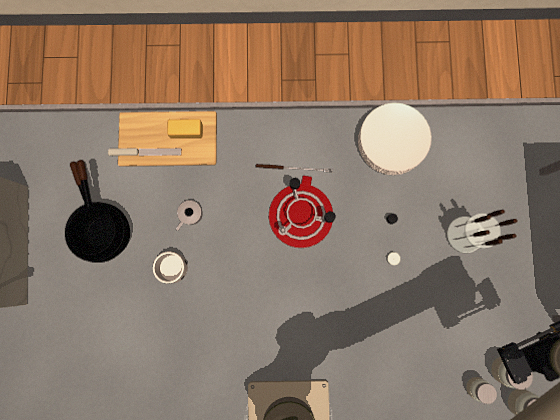

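View pics/side0.png

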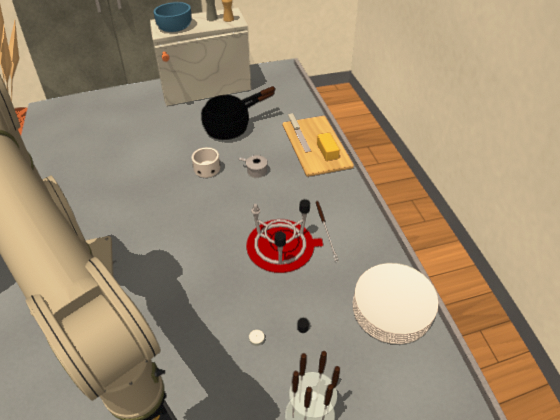

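The top view shows the loose foot at about (391,219), the bare leg end at (283,231), and the fitted feet at (295,183) and (330,217). The side view shows the loose foot at (303,325), the bare tip at (256,208), and the fitted feet at (305,206) and (280,239).

Run:
```python
from h import *
P={'top':dict(foot=(391,219),A=(295,183),B=(330,217),tip=(283,231)),'side':dict(foot=(303,325),A=(305,206),B=(280,239),tip=(256,208))}
C={}
for n in P:
    z=np.load(n+'.npz'); im,d=z['im'],z['d']; dark=(im.max(2)<60)
    for k,(u,v) in P[n].items():
        if k=='tip': continue
        H=30 if k=='foot' else 138
        vv,uu=np.mgrid[v-13:v+14,u-13:u+14]; vv=vv.ravel();uu=uu.ravel()
        w=cloud(n,np.c_[uu,vv],d[vv,uu])
        m=dark[vv,uu]&(d[vv,uu]>0)
        t=m&(abs(w[:,2]-H)<5)
        q=cloud(n,np.c_[uu,vv][t],z=H)
        hull=cv2.minEnclosingCircle(q[:,:2].astype(np.float32))
        print(n,k,m.sum(),t.sum(),'zmed',np.median(w[t,2]).round(1),'mean',q.mean(0).round(1),'circ',np.round(hull[0],1),round(hull[1],1))
        C[n,k]=q.mean(0)[:2]
    A,B=C[n,'A'],C[n,'B']
    for s in(1,-1):
        a=s*np.pi/3; R=np.array([[np.cos(a),-np.sin(a)],[np.sin(a),np.cos(a)]])
        print(' AB',np.linalg.norm(A-B).round(1),'third',(A+R@(B-A)).round(1))
    u,v=P[n]['tip']
    w=cloud(n,(u,v),z=130); print(' tip~',w.round(1))
    vv,uu=np.mgrid[v-8:v+9,u-8:u+9];vv=vv.ravel();uu=uu.ravel()
    w=cloud(n,np.c_[uu,vv],d[vv,uu]); 
    for lo,hi in((120,136),(100,116)):
        t=(w[:,2]>lo)&(w[:,2]<hi); print(' tip band',lo,t.sum(),w[t].mean(0).round(1) if t.any() else '')
    g=cv2.resize(im[v-15:v+16,u-15:u+16],(372,372),interpolation=cv2.INTER_NEAREST); C[n]=g
cv2.imwrite('pics/tips.png',np.hstack([C['top'],C['side']])[:,:,::-1])
```

```text
top foot 88 70 zmed 29.8 mean [ 579.9 -319.4   30. ] circ [ 579.9 -319. ] 15.1
top A 101 87 zmed 137.5 mean [669.4 -28.1 138. ] circ [669.1 -28.7] 15.2
top B 94 80 zmed 137.7 mean [ 573.9 -122.3  138. ] circ [ 573.9 -122.5] 14.3
 AB 134.1 third [ 703.2 -157.9]
 AB 134.1 third [540.    7.5]
 tip~ [[536.7   5.6 130. ]]
 tip band 120 20 [539.5   8.  128. ]
 tip band 100 37 [539.1   7.6 108.1]
side foot 136 90 zmed 32.2 mean [ 580.2 -321.7   30. ] circ [ 578.7 -321.2] 15.8
side A 123 73 zmed 138.7 mean [670.  -29.2 138. ] circ [670.6 -29.6] 16.0
side B 139 89 zmed 138.8 mean [ 574.5 -124.1  138. ] circ [ 574.7 -123.9] 16.9
 AB 134.7 third [ 704.4 -159.4]
 AB 134.7 third [540.1   6.1]
 tip~ [[540.6  -2.4 130. ]]
 tip band 120 24 [540.2   5.3 126.8]
 tip band 100 36 [539.5   4.5 108.8]
```

View pics/tips.png

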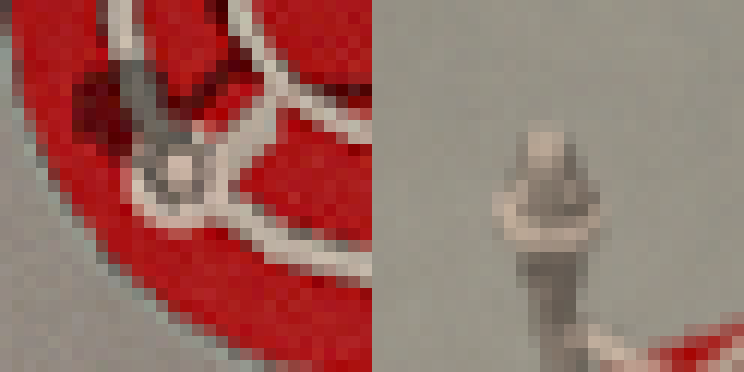

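Foot is at about (580,-320) with z = 30, and the bare leg is at about (540,6.6). The two views agree, and so does the third-leg construction. The approach goes around the fork holder.

Request:
play_rows:
  targets:
    - [[0.019,-0.02,0,0],[0.019,-0.02,0,0],[0.019,-0.02,0,0],[0.019,-0.02,0,0],[0.019,-0.02,0,0],[0.019,-0.02,0,0],[0.019,-0.02,0,0],[0.019,-0.02,0,0],[0.019,-0.02,0,0],[0.019,-0.02,0,0]]
  grip: 0.087

```text
time: 1.1
tool_pos: [338.6, -318.4, 222.3]
tcp_rot: [-0.0, 0.981, 0.196, -0.0]
ft_force: [0.5, 0.2, 0.1]
gripper_width: 86.9
finger_force: 0.0
```

Request:
play_rows:
  targets:
    - [[0.022,0.009,0,0],[0.022,0.009,0,0],[0.022,0.009,0,0],[0.022,0.009,0,0],[0.022,0.009,0,0],[0.022,0.009,0,0],[0.022,0.009,0,0],[0.022,0.009,0,0],[0.022,0.009,0,0],[0,0,0,0]]

```text
time: 2.1
tool_pos: [554.6, -316.9, 221.3]
tcp_rot: [-0.001, 0.98, 0.197, 0.0]
ft_force: [0.1, 1.0, -1.2]
gripper_width: 87.0
finger_force: 0.0
```

```bash
cat >> h.py <<'E'
from scipy.spatial.transform import Rotation
def delta(t):
    o=bot.observe(); q=np.array(o['tcp_rot']); R=Rotation.from_quat(q[[1,2,3,0]]).as_matrix()
    print('t',o['time'],'pos',np.round(o['tool_pos'],1),'w',round(o['gripper_width'],1),'ff',round(o['finger_force'],1),'F',np.round(o['ft_force'],1),'toolz',R[:,2].round(3),'toolx',R[:,0].round(3))
    print('tool delta mm',(R.T@(np.array(t)-o['tool_pos'])).round(1))
E
python3 -c "
from h import *
delta([580,-320.4,100])"
```

```text
t 2.1 pos [ 554.6 -316.9  221.3] w 87.0 ff 0.0 F [ 0.1  1.  -1.2] toolz [-0.     0.002 -1.   ] toolx [0.922 0.386 0.   ]
tool delta mm [ 22.   13.3 121.3]
```

Request:
play_rows:
  targets:
    - [[0.011,0.007,0.02,0],[0.011,0.006,0.02,0],[0,0,0.03,0],[0,0,0.03,0],[0,0,0.03,0],[0,0,0.02,0],[0,0,0.02,0],[0,0,0.02,0],[0,0,0.01,0],[0,0,0,0]]

```text
time: 3.1
tool_pos: [576.3, -321.7, 21.0]
tcp_rot: [-0.001, 0.981, 0.196, -0.001]
ft_force: [0.3, -0.6, -0.5]
gripper_width: 87.1
finger_force: 0.0
```

```bash
python3 -c "
from h import *
delta([580,-320.4,6])
snap('top','t1.png');im,_=snap('side')
cv2.imwrite('pics/s1.png',cv2.resize(im[260:400,220:400,::-1],None,fx=4,fy=4))"
```

```text
t 3.1 pos [ 576.3 -321.7   21. ] w 87.1 ff 0.0 F [ 0.3 -0.6 -0.5] toolz [-0.003  0.001 -1.   ] toolx [ 0.924  0.383 -0.002]
tool delta mm [ 3.9  0.2 15. ]
```

View pics/s1.png

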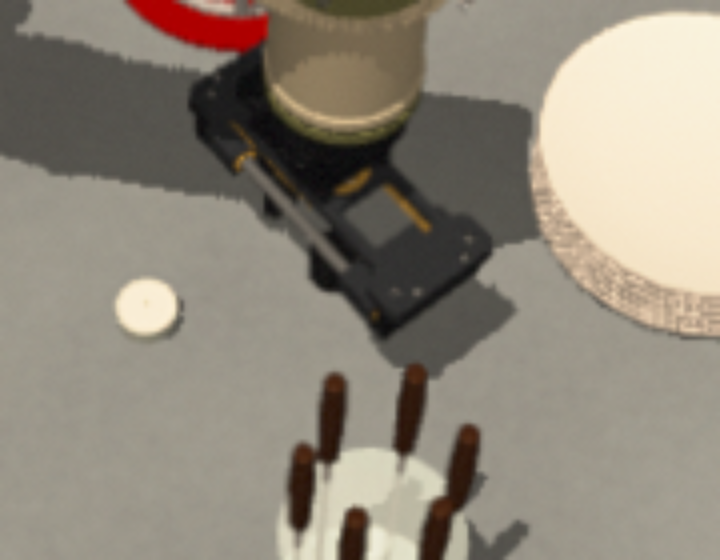

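The gripper hides the foot in this view, and the tealight and fork holder are clear of it. I'll centre, descend and close.

Request:
play_rows:
  targets:
    - [[0.004,0,0.008,0],[0,0,0.007,0],[0,0,0,0]]

```text
time: 3.5
tool_pos: [581.0, -320.0, 6.5]
tcp_rot: [-0.0, 0.981, 0.196, -0.001]
ft_force: [-0.6, 0.3, 0.4]
gripper_width: 87.3
finger_force: 0.0
```

Request:
play_rows:
  targets:
    - [[0,0,0,0],[0,0,0,0],[0,0,0,0],[0,0,0,0],[0,0,0,0],[0,0,0,0],[0,0,0,0],[0,0,0,0]]
  grip: 0.0
  grip_force: 45

```text
time: 4.3
tool_pos: [581.5, -320.5, 7.6]
tcp_rot: [0.0, 0.981, 0.196, 0.0]
ft_force: [1.2, -0.7, -1.6]
gripper_width: 31.1
finger_force: 0.1
```

```bash
python3 -c "
from h import *
delta([580,-320.4,6])"
```

```text
t 4.3 pos [ 581.5 -320.5    7.6] w 31.1 ff 0.1 F [ 1.2 -0.7 -1.6] toolz [ 0. -0. -1.] toolx [ 0.923  0.384 -0.   ]
tool delta mm [-1.3 -0.6  1.6]
```

Request:
play_rows:
  targets:
    - [[0,0,0,0],[0,0,0,0],[0,0,0,0],[0,0,0,0]]

```text
time: 4.7
tool_pos: [581.5, -320.4, 7.6]
tcp_rot: [0.0, 0.981, 0.196, 0.0]
ft_force: [-0.3, -0.0, 0.5]
gripper_width: 29.2
finger_force: 45.0
```

Request:
play_rows:
  targets:
    - [[0,0,-0.01,0],[0,0,-0.02,0],[0,0,-0.03,0],[0,0,-0.03,0],[0,0,-0.03,0],[0,0,-0.03,0],[0,0,-0.02,0],[0,0,-0.01,0],[0,0,0,0],[0,0,0,0]]

```text
time: 5.7
tool_pos: [581.1, -320.3, 186.6]
tcp_rot: [-0.0, 0.981, 0.196, -0.0]
ft_force: [0.0, -0.1, -0.5]
gripper_width: 29.0
finger_force: 45.0
```

```bash
python3 -c "
from h import *
delta([540,6.6,185])"
```

```text
t 5.7 pos [ 581.1 -320.3  186.6] w 29.0 ff 45.0 F [ 0.  -0.1 -0.5] toolz [-0.001  0.    -1.   ] toolx [ 0.923  0.384 -0.001]
tool delta mm [  87.5 -317.6    1.8]
```

Request:
play_rows:
  targets:
    - [[0.005,-0.015,0,0],[0.009,-0.032,0,0],[0.009,-0.032,0,0],[0.009,-0.032,0,0],[0.009,-0.032,0,0],[0.009,-0.032,0,0],[0.009,-0.032,0,0],[0.009,-0.032,0,0],[0.009,-0.032,0,0],[0.006,-0.025,0,0]]

```text
time: 6.7
tool_pos: [543.1, -11.8, 186.6]
tcp_rot: [-0.0, 0.98, 0.197, -0.001]
ft_force: [-0.6, 0.3, -0.2]
gripper_width: 29.4
finger_force: 45.0
```

Request:
play_rows:
  targets:
    - [[0.005,-0.018,0,0],[0,-0.003,0,0],[0,0,0,0],[0,0,0,0]]

```text
time: 7.1
tool_pos: [540.8, 5.0, 187.1]
tcp_rot: [0.0, 0.981, 0.195, -0.0]
ft_force: [-0.0, -0.9, 0.3]
gripper_width: 29.4
finger_force: 45.0
```

```bash
python3 -c "
from h import *
delta([540,6.6,145])
ims=[]
for n,(u,v) in dict(top=(283,231),side=(256,200)).items():
    im,d=snap(n); ims.append(cv2.resize(im[v-35:v+35,u-35:u+35],(392,392),interpolation=cv2.INTER_NEAREST))
cv2.imwrite('pics/over.png',np.hstack(ims)[:,:,::-1])"
```

```text
t 7.1 pos [540.8   5.  187.1] w 29.4 ff 45.0 F [-0.  -0.9  0.3] toolz [-0.001 -0.001 -1.   ] toolx [ 0.924  0.383 -0.001]
tool delta mm [-0.1 -1.8 42.1]
```

View pics/over.png

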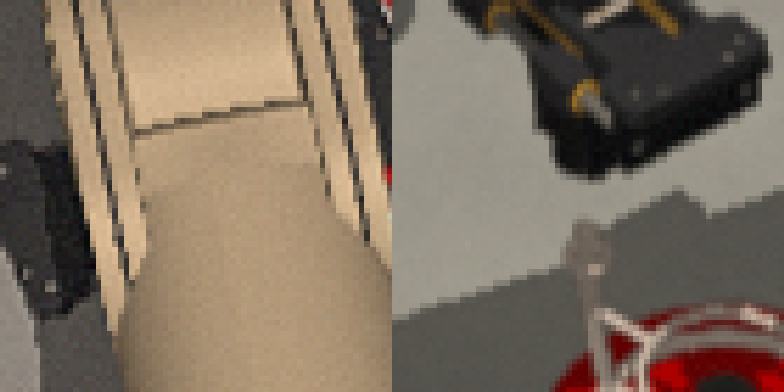

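The bare tip is at about (586,245) in the right half of the crop, right under the fingers, and it lines up with them. I'll make a 1.5 mm correction and descend slowly while watching force.

Request:
play_rows:
  targets:
    - [[0.001,-0.001,0.01,0],[0,0,0.015,0],[0,0,0.012,0],[0,0,0.008,0],[0,0,0.002,0],[0,0,0,0],[0,0,0,0]]

```text
time: 7.9
tool_pos: [541.9, 7.4, 140.9]
tcp_rot: [0.0, 0.981, 0.196, 0.0]
ft_force: [-0.3, -1.0, 1.0]
gripper_width: 29.2
finger_force: 45.0
```

Request:
play_rows:
  targets:
    - [[0,0,0.002,0],[0,0,0.002,0],[0,0,0.002,0],[0,0,0.001,0],[0,0,0,0],[0,0,0,0]]

```text
time: 8.5
tool_pos: [541.7, 7.4, 133.5]
tcp_rot: [0.0, 0.981, 0.196, 0.0]
ft_force: [-0.8, -0.0, -0.4]
gripper_width: 29.6
finger_force: 45.0
```

```bash
python3 -c "
from h import *
delta([540,6.6,131])
print(bot.observe()['ft_torque'].round(2))"
```

```text
t 8.5 pos [541.7   7.4 133.5] w 29.6 ff 45.0 F [-0.8 -0.  -0.4] toolz [ 0. -0. -1.] toolx [0.923 0.384 0.   ]
tool delta mm [-1.8  0.1  2.5]
[-0.   -0.01 -0.06]
```

Request:
play_rows:
  targets:
    - [[0,0,0.002,0],[0,0,0.002,0],[0,0,0.001,0],[0,0,0.001,0],[0,0,0,0],[0,0,0,0]]

```text
time: 9.1
tool_pos: [541.3, 8.0, 127.2]
tcp_rot: [-0.0, 0.981, 0.196, -0.0]
ft_force: [-1.8, 5.5, -1.7]
gripper_width: 29.1
finger_force: 45.0
```

```bash
python3 -c "
from h import *
delta([540,6.6,115])
print(bot.observe()['ft_torque'].round(2))"
```

```text
t 9.1 pos [541.3   8.  127.2] w 29.1 ff 45.0 F [-1.8  5.5 -1.7] toolz [-0.001  0.001 -1.   ] toolx [ 0.923  0.384 -0.   ]
tool delta mm [-1.8  0.8 12.2]
[1.17 0.41 0.01]
```

Side load of 5.5 N towards +y means the plug sits slightly further in +y, so I'll comply by 1 mm.

Request:
play_rows:
  targets:
    - [[0,-0.001,0,0],[0,0,0,0],[0,0,0,0]]

```text
time: 9.4
tool_pos: [541.2, 8.1, 127.5]
tcp_rot: [0.0, 0.981, 0.196, -0.0]
ft_force: [-0.7, 2.4, -0.6]
gripper_width: 29.2
finger_force: 45.0
```

```bash
python3 -c "
from h import *
delta([540,6.6,115])
print(bot.observe()['ft_torque'].round(2))"
```

```text
t 9.4 pos [541.2   8.1 127.5] w 29.2 ff 45.0 F [-0.7  2.4 -0.6] toolz [-0. -0. -1.] toolx [ 0.924  0.384 -0.   ]
tool delta mm [-1.7  0.9 12.5]
[0.61 0.16 0.01]
```

Request:
play_rows:
  targets:
    - [[0,-0.0007,0,0],[0,0,0.001,0],[0,0,0.001,0],[0,0,0.001,0],[0,0,0,0],[0,0,0,0]]
  grip: 0.0
  grip_force: 60

```text
time: 10.0
tool_pos: [541.1, 9.0, 124.7]
tcp_rot: [0.0, 0.981, 0.196, 0.0]
ft_force: [-0.4, 1.3, 2.4]
gripper_width: 29.0
finger_force: 60.0
```

```bash
python3 -c "
from h import *
delta([540,6.6,115])
print(bot.observe()['ft_torque'].round(2))"
```

```text
t 10.0 pos [541.1   9.  124.7] w 29.0 ff 60.0 F [-0.4  1.3  2.4] toolz [ 0.  0. -1.] toolx [0.923 0.384 0.   ]
tool delta mm [-2.   1.8  9.7]
[0.33 0.16 0.02]
```

Touching the catches at about 9 mm above the shoulder. I'll press on.

Request:
play_rows:
  targets:
    - [[0,0,0.001,0],[0,0,0.001,0],[0,0,0.001,0],[0,0,0,0],[0,0,0,0]]

```text
time: 10.5
tool_pos: [541.3, 9.0, 121.7]
tcp_rot: [0.0, 0.981, 0.196, 0.0]
ft_force: [0.0, 1.7, 4.0]
gripper_width: 29.0
finger_force: 60.0
```

Request:
play_rows:
  targets:
    - [[0,0,0.001,0],[0,0,0.001,0],[0,0,0.001,0],[0,0,0,0],[0,0,0,0]]

```text
time: 11.0
tool_pos: [540.3, 8.9, 117.7]
tcp_rot: [-0.0, 0.981, 0.196, -0.001]
ft_force: [0.5, 1.0, -7.4]
gripper_width: 29.1
finger_force: 60.0
```

The foot clicked over: it is being drawn down, with Fz at -7.4 N. I'll go on to the shoulder and press.

Request:
play_rows:
  targets:
    - [[0,0,0.001,0],[0,0,0.001,0],[0,0,0.001,0],[0,0,0,0],[0,0,0,0]]

```text
time: 11.5
tool_pos: [541.2, 8.8, 115.8]
tcp_rot: [0.0, 0.981, 0.196, 0.0]
ft_force: [0.3, 0.0, -0.2]
gripper_width: 29.1
finger_force: 60.0
```

Request:
play_rows:
  targets:
    - [[0,0,0.001,0],[0,0,0.001,0],[0,0,0,0],[0,0,0,0]]

```text
time: 11.9
tool_pos: [541.4, 8.9, 115.3]
tcp_rot: [0.0, 0.981, 0.196, 0.001]
ft_force: [-7.0, -0.7, 17.1]
gripper_width: 29.1
finger_force: 60.0
```

Request:
play_rows:
  targets:
    - [[0,0,0,0],[0,0,0,0],[0,0,0,0],[0,0,0,0],[0,0,0,0]]

```text
time: 12.4
tool_pos: [541.4, 8.8, 115.4]
tcp_rot: [0.001, 0.981, 0.196, 0.001]
ft_force: [-7.2, -0.6, 17.3]
gripper_width: 28.8
finger_force: 60.0
```

```bash
python3 -c "
from h import *
delta([540,6.6,115.6]);print(bot.observe()['ft_torque'].round(2))
im,d=snap('side');cv2.imwrite('pics/end.png',cv2.resize(im[165:255,210:330,::-1],None,fx=6,fy=6))"
```

```text
t 12.4 pos [541.4   8.8 115.4] w 28.8 ff 60.0 F [-7.2 -0.6 17.3] toolz [ 0.001 -0.001 -1.   ] toolx [0.924 0.384 0.001]
tool delta mm [-2.2  1.5 -0.2]
[-0.14  1.65  0.04]
```

View pics/end.png

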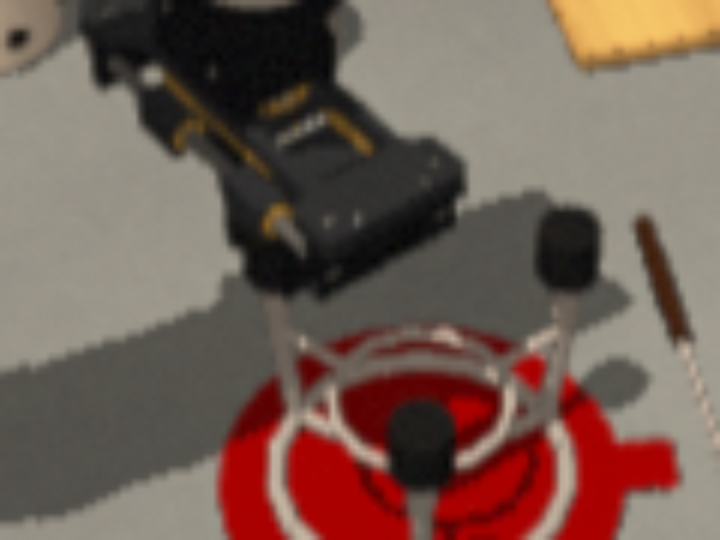

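The foot's mouth, at about (270,290), is level with the neighbouring foot's mouth at about (568,285). The TCP height of 115.4 matches the home value, and the press is a steady 17 N.

```bash
python3 -c "
from rig import bot
print(bot.finish_job())"
```

```text
the job is handed in; nothing more can be done
None
```

The foot clicked over the catches and sits home on the bare leg's shoulder. The gripper was still holding it down at about 17 N when I handed the job in at about 12.5 s; no verdict came back.

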